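# Walk the tube block round to the fence

## Robot

A 6-joint arm with a two-finger parallel gripper is mounted at the origin on the work surface. World frame = base frame: x ahead of the robot, y to its left, z up, the work surface at z = 0. Lengths are in m, angles in rad, forces in N, time in s.
With the tool pointing down it reaches from about 0.325 to 0.775 m from the base axis. Payload 5.5 kg.
Tool frame: the origin (TCP) lies midway between the tips of the shut fingers; the grasp point (between the pads) lies 19 mm behind it; z points along the fingers, y is the direction in which the jaws open and shut (so a half turn about z gives the same grasp; the last joint's range is limited). The gripper opens to 85 mm and grips with 20 to 120 N. Pads are 22 mm wide; open, the fingers measure 114 mm over their backs; the gripper's body (76 mm by 85 mm) begins 54 mm behind the grasp point. The pads swing forward as they close: fully open they stand 13 mm farther back than shut.
Start: joints at [-1.374, 0.091, 1.231, -0, 1.82, -0.057], TCP at [0.151, -0.581, 0.231] pointing down, gripper open.
Joint ranges: [-2.87, 2.87], [-0.86, 2.18], [0.17, 2.46], [-1.51, 4.65], [0.06, 2.69], [-2.65, 2.65]. Speed limits (rad/s): [2.57, 2.57, 3.01, 3.14, 3.14, 3.14].

## Interface

Orientations are given as a unit quaternion [x, y, z, w].
In Python, from rig import get_state, read_camera, get_calibration, job_done gives the robot as it stands. The module is installed in compiled form; this text tells all that it offers.
- The arm moves only by the tool step_arm, never from a script. Its argument "motion" is a list of rows, each an object of numbers: "x", "y", "z": the shift along the tool's x, y, z in cm; "ax", "ay", "az": the turn, a rotation vector about the tool's x, y, z in rad; "jaw": the opening, from 0 (shut) to 1 (fully open). A call has 1 to 20 rows; each row shifts and turns the commanded pose from where the row before left it, along the tool's axes as they then stand; what a row does not reach is not made up. A row lasts 1/8 s, in which the tool goes at most 62.5 mm and 10.7 degrees, less where a joint would pass 70% of its speed; a pose out of reach is approached as far as the arm can. A call with a gripper value outside its range is refused whole. The fingers move at their own pace and stop on an object; "force" is the grip in N (left out, the last holds). Time passes only in rows, so rows that do not move let the fingers close. It gives the time, the measured TCP pose, the force and the opening at its end, in the units of the state.
- get_state(): the state, without advancing time (a new reading comes with each control period).
- read_camera(name): name is "scene" or "side" or "wrist"; returns the picture (384x512x3 uint8, red, green, blue); there is no depth.
- get_calibration(name): a dict with "vertical_fov" (degrees; the focal length in pixels is half the picture's height over the tangent of half this angle, whatever the lens; pixels are square), "cx", "cy" (the principal point, pixels), "D" ([k1, k2, p1, p2, k3] as OpenCV has them; the pictures are not rectified), "rvec" (rotation vector, rad) and "tvec" (3), from world to camera coordinates, as OpenCV has them. Camera axes: x right, y down, z forward; pixel columns grow to the right and rows downward; lengths in m; the calibration is good to about 2 mm. A picture is of the moment at which its call begins: read the wrist's pose just before it. get_calibration takes no time and is no camera call; for the wrist camera it gives the pose at the moment of the call.
- job_done(): hands the job in, once; it reports no verdict.
The state is a dict: "time": time; "joint_positions": joint angles; "joint_vel": joint speeds; "effort": joint torques, N m; "ee_pos": TCP position; "tool_rot": TCP orientation; "contact_force": force on the tool from outside, world axes, zero at the start; "moment": the same for the moment, N m; "width": opening from 0.0 (shut) to 1.0 (fully open).
Only numpy, scipy, OpenCV 4.12 (cv2) and the standard library are available. Lean on these libraries where they do the work, as an engineer would, in place of code of your own. Each camera call takes 0.05 s, during which the arm holds its last target.

## Task

The heavy tube block stands askew on the bench: with the closed fingertips push the corner at its left-hand cheek until the block is square to the aluminium fence but still clear of it, and take the fingers off for a moment. Then walk it home by pushing the robot-side corners in turn, the right-hand one first and then the left-hand one, as often as needed, until the long side with the small wells lies flat against the fence, with no part of it past the fence's ends. Only push: do not grip, lift or tip the block, and leave the glassware and racks where they stand.

Things in the scene. Friction and masses are not known exactly. Their poses are not given: they have to be found in the camera images.
- block: loose tube block, 90 (x) by 140 (y) by 34 mm high, 0.65 to 0.95 kg: aluminium middle, grey plastic end cheeks, sides flat and upright. Origin: centre of underside. +x: out of the long side by the many small wells (goes to the fence); -x: the long side by the three large wells (push here); +y: left-hand end. Starts turned 30 to 60 degrees counter-clockwise from square, left end farthest from the fence
- cheek_left: left-hand end cheek of the block, dark grey plastic, rigidly part of the block: 90 mm (x) by 36 mm (y) by 34 mm high, the last 36 mm of the block's length. Origin at the centre of its underside, 52 mm from the block's origin along the block's +y; axes as the block's. A push on the left-hand corner must press on this cheek
- cheek_right: right-hand end cheek, the same at the other end: origin 52 mm from the block's origin along the block's -y. A push on the right-hand corner must press on this cheek
- fence: fence: straight aluminium bar fixed to the bench, 340 mm long (y), 28 mm high, 22 mm thick, with a 24 mm flange behind. Origin on the bench at the middle of its near face; +x points away from the robot, square to that face, +y along it to the robot's left. With the block flat on it the block's origin lies at x = -45 mm here. Place and yaw (up to 11 degrees either way) vary
- reagent: tall glass reagent bottle, 60 mm across and about 145 mm high, standing beyond the fence; not part of the job, leave it alone. Origin at the centre of its underside
- amber_jar: amber glass jar, 56 mm across, 75 mm high, standing beyond the fence; not part of the job, leave it alone. Origin at the centre of its underside
- tube_rack: white plastic rack with eight holes, 70 x 110 x 35 mm, to the left of the block; not part of the job, leave it alone. Origin at the centre of its underside
- beaker: glass beaker, 68 mm across, 75 mm high, to the right of the block; not part of the job, leave it alone. Origin at the centre of its underside
- vial: small glass vial, 26 mm across, 45 mm high, near the left end of the fence; not part of the job, leave it alone. Origin at the centre of its underside
- dish: clear shallow dish, 90 mm across, 14 mm high, to the right of the block; not part of the job, leave it alone. Origin at the centre of its underside
- cap_box: small white box with a blue top, 50 x 70 x 36 mm, beyond the fence; not part of the job, leave it alone. Origin at the centre of its underside
Not all that is in view belongs to the job. What is shaped like the block but orange or yellow is not meant.

How it is judged:
On the way, in this order (a step that is already met when the one before it is completed fails the run):
1. the fingers push the left-hand cheek while the block is still over 20 degrees askew (contact force between the fingers and cheek_left above 0.5 N and contact force between the fingers and cheek_right below 0.1 N and angle between the x axis of block and the x axis of fence, either way round above 0.35 rad), for 0.05 s.
2. the block is square to the fence within 10 degrees, small-well side towards it, at least 8 mm clear of it, and the fingers are off it (angle between the x axis of block and the x axis of fence, either way round below 0.175 rad and x of block in the frame of fence below -0.053 m and x of fence in the frame of block above 0 m and contact force between the fingers and block below 0.1 N), for 0.1 s.
3. the fingers push the right-hand cheek (contact force between the fingers and cheek_right above 0.5 N and contact force between the fingers and cheek_left below 0.1 N), for 0.05 s.
4. the fingers push the left-hand cheek (contact force between the fingers and cheek_left above 0.5 N and contact force between the fingers and cheek_right below 0.1 N), for 0.05 s.
At the end, for the whole second after the job is handed in: The block rests flat on the bench with its small-well side against the fence: square to it within 2 degrees, gap at most 4 mm at its middle, wholly within the fence's length, at rest (angle between the x axis of block and the x axis of fence, either way round below 0.035 rad and x of block in the frame of fence between -0.049 and -0.042 m and x of fence in the frame of block above 0 m and y of block in the frame of fence between -0.1 and 0.1 m and height (world z) of block below 0.004 m and angle between block's own z axis and vertical below 0.05 rad and linear speed of block below 0.01 m/s and angular speed of block below 0.05 rad/s); the robot touches nothing.
It fails at once if the block is lifted more than 6 mm (height (world z) of block above 0.006 m).
It fails at once if the block is tipped more than 6 degrees (angle between block's own z axis and vertical above 0.105 rad).
It fails at once if a bystander is moved more than 15 mm (distance of any of reagent, amber_jar, tube_rack, beaker, vial, dish, cap_box from where it was at the start of the episode above 0.015 m).
It also fails if it takes over 72 s, if anything falls off the work surface, if the arm or the gripper's body presses on something with over 40 N, if the wrist force passes 120 N, or if a joint passes its speed limit or range.

## Working session

There is one attempt and no reset: what is moved stays moved. The work goes in short steps, Python scripts to look and compute and a tool call to move; the robot and the scene stay as the last step left them, time stands still between calls to the robot, and variables do not carry over. Pictures are saved under pics/ and viewed, and the job is handed in when it is done.

Besides the shell and the picture viewer there is one more tool, called after "Emit:" as name(argument=value, ...), one argument or row to a line, values as JSON. step_arm: Moves the arm, as the interface text tells. Its arguments: {"type":"object","properties":{"motion":{"type":"array"},"force":{"type":"number"}},"required":["motion"]}

```bash
mkdir -p pics; ls; python3 - <<'E'
from rig import *
import cv2
print(get_state())
for n in("scene","side","wrist"):
    c=get_calibration(n);print(n,c)
    cv2.imwrite(f"pics/{n}0.png",read_camera(n)[:,:,::-1])
E
```

```text
pics
{'time': 0.0, 'joint_positions': array([-1.37372601e+00,  9.18404580e-02,  1.23193265e+00, -4.20550435e-05,
        1.81978489e+00, -5.66734628e-02]), 'joint_vel': array([ 0.00044624, -0.00133309,  0.00070541,  0.00057798, -0.00052733,
        0.00097907]), 'effort': array([-3.16399273e-03, -4.58731949e+01, -4.18034327e+01, -3.40886163e-04,
        1.15088167e-02,  3.51786389e-05]), 'ee_pos': array([ 0.15056038, -0.58049904,  0.23013548]), 'tool_rot': array([ 9.91962726e-01,  1.26526617e-01, -8.92593770e-05, -9.78822493e-04]), 'contact_force': array([ 0.68598551,  0.15161102, -0.36140912]), 'moment': array([-0.00952885, -0.00907923, -0.01861887]), 'width': 1.0043836594810243}
scene {'vertical_fov': 50.17462667406906, 'cx': 244.78513223450975, 'cy': 185.27594534473516, 'D': array([-0.12806948,  0.        ,  0.        ,  0.        ,  0.        ]), 'rvec': array([ 0.99399937,  2.44877938, -1.04218039]), 'tvec': array([ 0.38093569, -0.2476915 ,  1.42754809])}
side {'vertical_fov': 45.88821341173938, 'cx': 255.57443875450974, 'cy': 193.77632074711704, 'D': array([0.05390352, 0.        , 0.        , 0.        , 0.        ]), 'rvec': array([ 1.02383751, -2.41758063,  1.01235006]), 'tvec': array([0.41691944, 0.32030773, 0.75120092])}
wrist {'vertical_fov': 68.44040603499889, 'cx': 257.0314230640672, 'cy': 194.047342208621, 'D': array([-0.0268521,  0.       ,  0.       ,  0.       ,  0.       ]), 'rvec': array([-2.26870998,  1.7547475 ,  0.29187735]), 'tvec': array([-0.59950378, -0.04108996,  0.38106281])}
```

View pics/scene0.png

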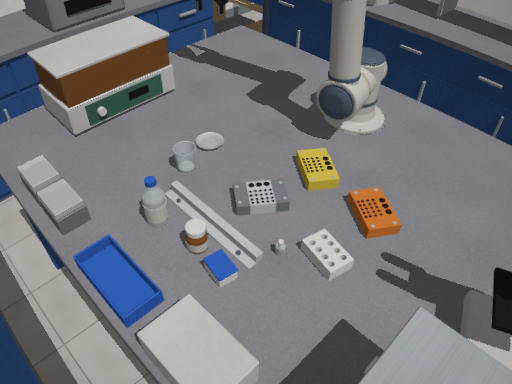

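View pics/side0.png

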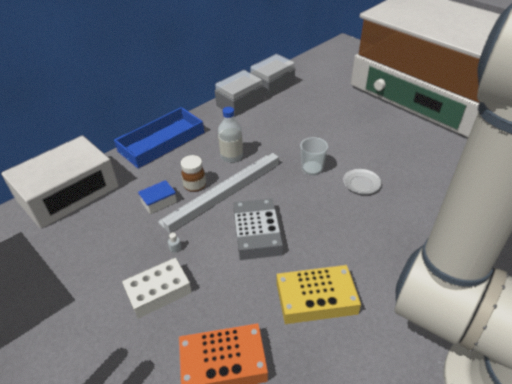

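View pics/wrist0.png

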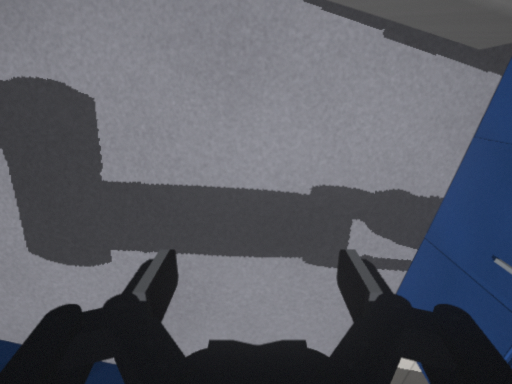

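The scene view shows the grey block at about (261,197), the fence from (172,186) to (255,258), the yellow decoy at (317,168), the vial at (281,247) and the beaker at (185,157). Next I'll zoom in on both views.

```bash
cat > h.py <<'E'
import numpy as np, cv2
from rig import *
def K(c):
    f=192/np.tan(np.radians(c['vertical_fov'])/2)
    return np.array([[f,0,c['cx']],[0,f,c['cy']],[0,0,1]])
def ray(c,uv,z):
    uv=np.atleast_2d(np.array(uv,float))
    n=cv2.undistortPoints(uv[:,None],K(c),c['D'])[:,0]
    R=cv2.Rodrigues(c['rvec'])[0]; C=-R.T@c['tvec']
    d=np.c_[n,np.ones(len(n))]@R
    return C+d*((z-C[2])/d[:,2])[:,None]
def proj(c,P): return cv2.projectPoints(np.atleast_2d(np.array(P,float)),c['rvec'],c['tvec'],K(c),c['D'])[0][:,0]
def crop(img,u0,v0,w,h,s,name):
    cv2.imwrite(name,cv2.resize(img[v0:v0+h,u0:u0+w],None,fx=s,fy=s,interpolation=cv2.INTER_CUBIC))
E
python3 - <<'E'
from h import *
crop(cv2.imread("pics/scene0.png"),150,125,200,150,4,"pics/sc0.png")
crop(cv2.imread("pics/side0.png"),150,130,200,150,4,"pics/sd0.png")
E
```

```text
(no output)
```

View pics/sc0.png

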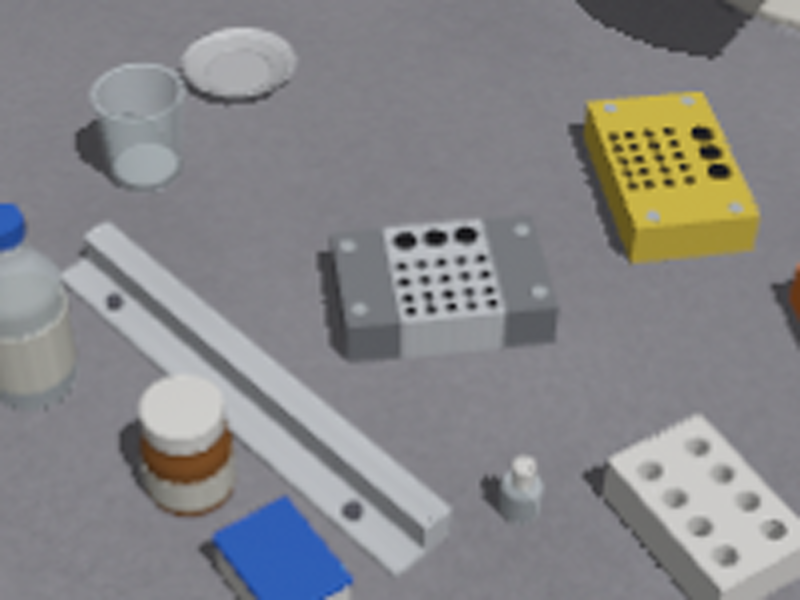

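View pics/sd0.png

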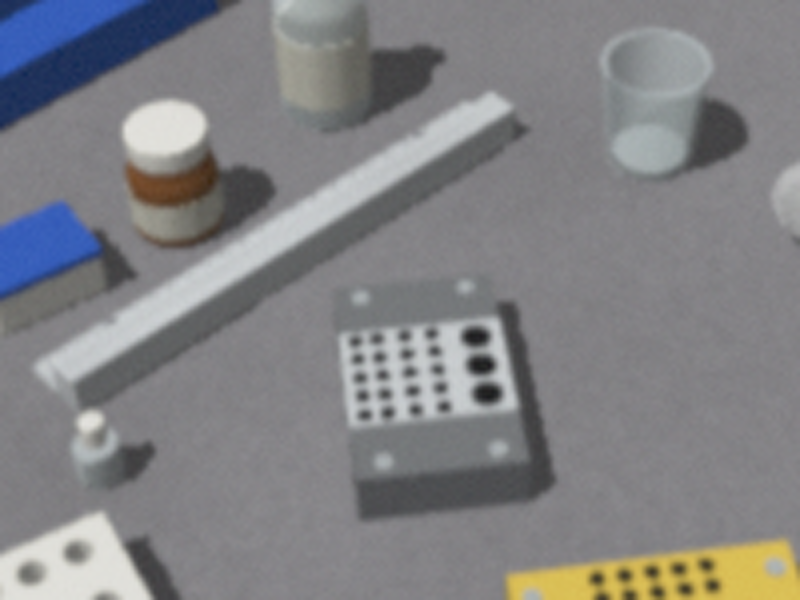

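```bash
cat >> h.py <<'E'
def blk(c,uv):  # uv of the four top corners: order -x-y, -x+y, +x+y, +x-y
    P=ray(c,uv,.034)[:,:2]
    ctr=P.mean(0); ex=(P[2]+P[3]-P[0]-P[1]); ey=(P[1]+P[2]-P[0]-P[3])
    yx=np.arctan2(ex[1],ex[0]); yy=np.arctan2(-ey[0],ey[1])
    print('corners',P.round(4).tolist()); print('ctr',ctr.round(4),'len',np.linalg.norm(ex)/2,np.linalg.norm(ey)/2,'yaw',np.degrees([yx,yy]))
    return ctr,np.arctan2(ey[1]*1+0,ey[0])-np.pi/2
E
python3 - <<'E'
from h import *
o=np.array([150,125]);s=get_calibration("scene");d=get_calibration("side")
q=lambda l,o:np.array(l)/4+o
blk(s,q([(332,236),(533,220),(556,308),(347,323)],o))
blk(d,q([(488,277),(528,460),(358,476),(337,287)],np.array([150,130])))
for nm,c,pts,z,o in[("scene fence near top",s,[(107,225),(450,511)],.028,o),("side top",d,[(78,383),(517,115)],.028,[150,130]),("side bot",d,[(80,405),(518,132)],0,[150,130])]:
    P=ray(c,q(pts,o),z);e=P[0]-P[1]
    if e[1]<0:e=-e
    print(nm,P.round(4).tolist(),np.linalg.norm(e),'yaw',np.degrees(np.arctan2(-e[0],e[1])),'mid',P.mean(0))
for nm,p in [("vial",(521,510)),("rackA",(607,480)),("beaker",(147,168))]:
    print(nm,ray(s,q(p,[150,125]),0.005))
print("yellow",ray(s,q([(585,100),(703,92),(757,215),(633,235)],[150,125]),.034))
print("orange",ray(s,[(348,193),(383,189),(398,229),(364,228)],.034))
print("rack", ray(s,q([(610,465),(700,415)],[150,125]),.035))
E
```

```text
corners [[0.5683, -0.0093], [0.4574, 0.0756], [0.5096, 0.1425], [0.6172, 0.0571]]
ctr [0.5382 0.0665] len 0.08365718861494112 0.1385108504175479 yaw [52.8509211  52.05828288]
corners [[0.5628, -0.0124], [0.4536, 0.0678], [0.5074, 0.1374], [0.6174, 0.054]]
ctr [0.5353 0.0617] len 0.08696149075838858 0.13677279915224022 yaw [51.43968351 53.26278701]
scene fence near top [[0.6691, -0.1309, 0.028], [0.6745, 0.2054, 0.028]] 0.3362984689558285 yaw -0.9238019966656813 mid [0.6717911  0.03722983 0.028     ]
side top [[0.6664, 0.1994, 0.028], [0.6567, -0.1324, 0.028]] 0.33201618169929853 yaw -1.6646369601767466 mid [0.66155499 0.03349668 0.028     ]
side bot [[0.6758, 0.1965, 0.0], [0.6676, -0.1451, -0.0]] 0.34171883585024576 yaw -1.371364292068315 mid [0.67166472 0.02573726 0.        ]
vial [[0.6301466  0.22351708 0.005     ]]
rackA [[0.57513812 0.24527921 0.005     ]]
beaker [[ 0.59666218 -0.18089156  0.005     ]]
yellow [[0.33044635 0.01455107 0.034     ]
 [0.25783196 0.07049061 0.034     ]
 [0.34046531 0.18135624 0.034     ]
 [0.41912481 0.13354549 0.034     ]]
orange [[0.36945987 0.23188492 0.034     ]
 [0.28612381 0.29110949 0.034     ]
 [0.38341018 0.39647709 0.034     ]
 [0.44261613 0.3331093  0.034     ]]
rack [[0.58532475 0.25216204 0.035     ]
 [0.51537206 0.26599757 0.035     ]]
```

Both views give the block at about (0.537, 0.064) with yaw about 52.5°. The fence near face is at x≈0.669 (y≈0.03) with yaw about -1.3°. Next I shut the jaw and turn the tool so that its y axis lies along the block's +x.

Emit:
step_arm(
  motion=[
    {"az":-0.186,"jaw":0},
    {"az":-0.186,"jaw":0},
    {"az":-0.186,"jaw":0},
    {"az":-0.186,"jaw":0},
    {"az":-0.186,"jaw":0},
    {"az":-0.186,"jaw":0},
    {"az":-0.186,"jaw":0},
    {"az":-0.186,"jaw":0},
    {"az":-0.186,"jaw":0},
    {"az":-0.186,"jaw":0},
    {"az":-0.186,"jaw":0},
    {"az":-0.186,"jaw":0},
  ],
)

```text
invalid input at $.motion[0]: expected keys x, y, z, ax, ay, az, jaw
```

```bash
cat >> h.py <<'E'
from scipy.spatial.transform import Rotation as Ro
def to(target,yaw=None):
    s=get_state();R=Ro.from_quat(s['tool_rot']);p=s['ee_pos']
    y=R.as_matrix()[:,1]; a=np.degrees(np.arctan2(y[1],y[0]))
    print('t',s['time'].__round__(2),'p',p.round(4),'toolY ang',a.round(2),'tilt',R.as_matrix()[2,2].round(4),'F',np.array(s['contact_force']).round(2),'w',round(s['width'],3))
    if target is not None: print('shift cm',(R.inv().apply(np.array(target)-p)*100).round(2))
    if yaw is not None: print('az',-np.radians(yaw-a))
E
python3 -c "
from h import *
to([.442,.030,.15],52.5)"
```

```text
t 0.15 p [ 0.1506 -0.5806  0.2304] toolY ang -75.46 tilt -1.0 F [ 0.81 -0.22  0.07] w 1.002
shift cm [ 43.54 -51.77   8.12]
az -2.233288350531983
```

Emit:
step_arm(
  motion=[
    {"x":0,"y":0,"z":0,"ax":0,"ay":0,"az":-0.186,"jaw":0},
    {"x":0,"y":0,"z":0,"ax":0,"ay":0,"az":-0.186,"jaw":0},
    {"x":0,"y":0,"z":0,"ax":0,"ay":0,"az":-0.186,"jaw":0},
    {"x":0,"y":0,"z":0,"ax":0,"ay":0,"az":-0.186,"jaw":0},
    {"x":0,"y":0,"z":0,"ax":0,"ay":0,"az":-0.186,"jaw":0},
    {"x":0,"y":0,"z":0,"ax":0,"ay":0,"az":-0.186,"jaw":0},
    {"x":0,"y":0,"z":0,"ax":0,"ay":0,"az":-0.186,"jaw":0},
    {"x":0,"y":0,"z":0,"ax":0,"ay":0,"az":-0.186,"jaw":0},
    {"x":0,"y":0,"z":0,"ax":0,"ay":0,"az":-0.186,"jaw":0},
    {"x":0,"y":0,"z":0,"ax":0,"ay":0,"az":-0.186,"jaw":0},
    {"x":0,"y":0,"z":0,"ax":0,"ay":0,"az":-0.186,"jaw":0},
    {"x":0,"y":0,"z":0,"ax":0,"ay":0,"az":-0.186,"jaw":0},
  ],
)

```text
time: 1.65
ee_pos: [0.1506, -0.5807, 0.2308]
tool_rot: [0.319, 0.948, 0.0, -0.0]
contact_force: [-0.5, -0.5, -1.0]
width: 0.0
```

```bash
python3 -c "
from h import *
to([.442,.030,.15],52.5)"
```

```text
t 1.65 p [ 0.1506 -0.5807  0.2308] toolY ang 52.78 tilt -1.0 F [-0.45 -0.5  -0.99] w 0.0
shift cm [13.73 66.25  8.12]
az 0.0048518862733243845
```

14 rows of x=1.0, y=4.7, z=0.4.

Emit:
step_arm(
  motion=[
    {"x":1,"y":4.7,"z":0.4,"ax":0,"ay":0,"az":0,"jaw":0},
    {"x":1,"y":4.7,"z":0.4,"ax":0,"ay":0,"az":0,"jaw":0},
    {"x":1,"y":4.7,"z":0.4,"ax":0,"ay":0,"az":0,"jaw":0},
    {"x":1,"y":4.7,"z":0.4,"ax":0,"ay":0,"az":0,"jaw":0},
    {"x":1,"y":4.7,"z":0.4,"ax":0,"ay":0,"az":0,"jaw":0},
    {"x":1,"y":4.7,"z":0.4,"ax":0,"ay":0,"az":0,"jaw":0},
    {"x":1,"y":4.7,"z":0.4,"ax":0,"ay":0,"az":0,"jaw":0},
    {"x":1,"y":4.7,"z":0.4,"ax":0,"ay":0,"az":0,"jaw":0},
    {"x":1,"y":4.7,"z":0.4,"ax":0,"ay":0,"az":0,"jaw":0},
    {"x":1,"y":4.7,"z":0.4,"ax":0,"ay":0,"az":0,"jaw":0},
    {"x":1,"y":4.7,"z":0.4,"ax":0,"ay":0,"az":0,"jaw":0},
    {"x":1,"y":4.7,"z":0.4,"ax":0,"ay":0,"az":0,"jaw":0},
    {"x":1,"y":4.7,"z":0.4,"ax":0,"ay":0,"az":0,"jaw":0},
    {"x":1,"y":4.7,"z":0.4,"ax":0,"ay":0,"az":0,"jaw":0},
  ],
)

```text
time: 3.4
ee_pos: [0.4413, 0.0277, 0.175]
tool_rot: [0.322, 0.947, -0.0, 0.0]
contact_force: [0.8, 0.2, 0.6]
width: 0.003
```

```bash
python3 -c "
from h import *
to([.442,.030,.012],52.5)
cv2.imwrite('pics/w1.png',read_camera('wrist')[:,:,::-1])
cv2.imwrite('pics/s1.png',read_camera('scene')[:,:,::-1])"
```

```text
t 3.4 p [0.4413 0.0277 0.175 ] toolY ang 52.44 tilt -1.0 F [0.76 0.19 0.58] w 0.003
shift cm [ 0.09  0.23 16.3 ]
az -0.0010940893097818843
```

View pics/w1.png

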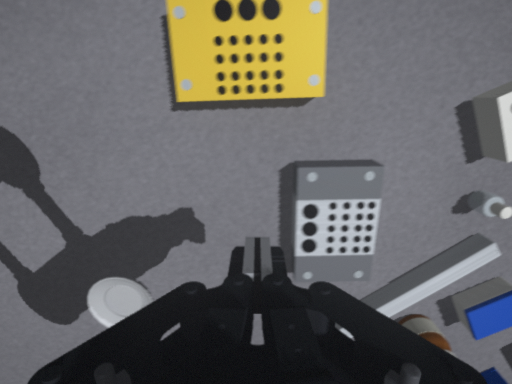

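The wrist view shows the block's left cheek at the top, around (340,180). Its -x side runs along column ~296, and the route down is clear. I'll check the pose from here.

```bash
python3 -c "
from h import *
im=cv2.imread('pics/w1.png');crop(im,280,150,120,140,4,'pics/w1c.png')
c=get_calibration('wrist')
blk(c,[(294,279),(298,167),(381,163),(371,281)])
print(ray(c,[(497,248),(388,317)],.028), ray(c,[(490,235),(366,303)],.028))"
```

```text
corners [[0.5636, -0.0075], [0.4548, 0.0732], [0.503, 0.1437], [0.622, 0.0639]]
ctr [0.5359 0.0683] len 0.08864988221361261 0.1393387323990055 yaw [53.08042342 54.82812598]
[[0.67981843 0.2059108  0.028     ]
 [0.68897916 0.05371344 0.028     ]] [[0.65804724 0.20566889 0.028     ]
 [0.652112   0.04220985 0.028     ]]
```

View pics/w1c.png

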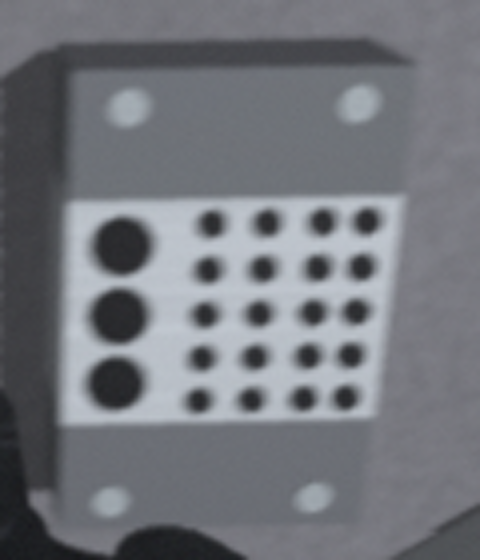

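Consistent with the other views. I descend to z≈0.012 and look once from the side to confirm clearance.

Emit:
step_arm(
  motion=[
    {"x":0,"y":0,"z":4,"ax":0,"ay":0,"az":0,"jaw":0},
    {"x":0,"y":0,"z":4,"ax":0,"ay":0,"az":0,"jaw":0},
    {"x":0,"y":0,"z":4,"ax":0,"ay":0,"az":0,"jaw":0},
    {"x":0,"y":0,"z":2.5,"ax":0,"ay":0,"az":0,"jaw":0},
    {"x":0,"y":0,"z":1.5,"ax":0,"ay":0,"az":0,"jaw":0},
    {"x":0,"y":0,"z":0,"ax":0,"ay":0,"az":0,"jaw":0},
    {"x":0,"y":0,"z":0,"ax":0,"ay":0,"az":0,"jaw":0},
  ],
)

```text
time: 4.38
ee_pos: [0.4418, 0.0259, 0.0166]
tool_rot: [0.322, 0.947, 0.0, 0.001]
contact_force: [0.4, -0.7, 0.6]
width: 0.004
```

```bash
python3 -c "
from h import *
to([.442,.030,.012],53)
im=read_camera('side')[:,:,::-1]
crop(im,150,130,200,150,4,'pics/sd2.png')"
```

```text
t 4.38 p [0.4418 0.0259 0.0166] toolY ang 52.42 tilt -1.0 F [ 0.36 -0.73  0.64] w 0.004
shift cm [0.23 0.34 0.46]
az -0.010157737515857568
```

View pics/sd2.png

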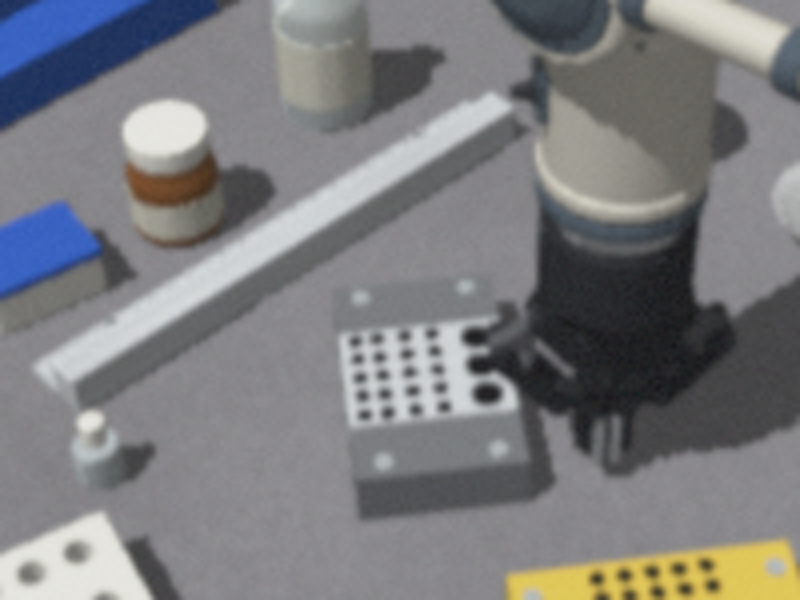

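Emit:
step_arm(
  motion=[
    {"x":0.1,"y":0.6,"z":0.1,"ax":0,"ay":0,"az":0,"jaw":0},
    {"x":0.1,"y":0.6,"z":0.1,"ax":0,"ay":0,"az":0,"jaw":0},
    {"x":0,"y":0.6,"z":0.1,"ax":0,"ay":0,"az":0,"jaw":0},
    {"x":0,"y":0.5,"z":0.1,"ax":0,"ay":0,"az":0,"jaw":0},
    {"x":0,"y":0.4,"z":0,"ax":0,"ay":0,"az":0,"jaw":0},
    {"x":0,"y":0.4,"z":0,"ax":0,"ay":0,"az":0,"jaw":0},
    {"x":0,"y":0.4,"z":0,"ax":0,"ay":0,"az":0,"jaw":0},
  ],
)

```text
time: 5.3
ee_pos: [0.4595, 0.0546, 0.0111]
tool_rot: [0.322, 0.947, -0.001, -0.001]
contact_force: [-6.3, -3.0, 3.5]
width: -0.001
```

```bash
python3 -c "
from h import *
to(None)
im=read_camera('side')[:,:,::-1]
crop(im,150,130,200,150,4,'pics/sd3.png')
cv2.imwrite('pics/w3.png',read_camera('wrist')[:,:,::-1])"
```

```text
t 5.3 p [0.4595 0.0546 0.0111] toolY ang 52.42 tilt -1.0 F [-6.32 -3.03  3.49] w -0.001
```

View pics/sd3.png

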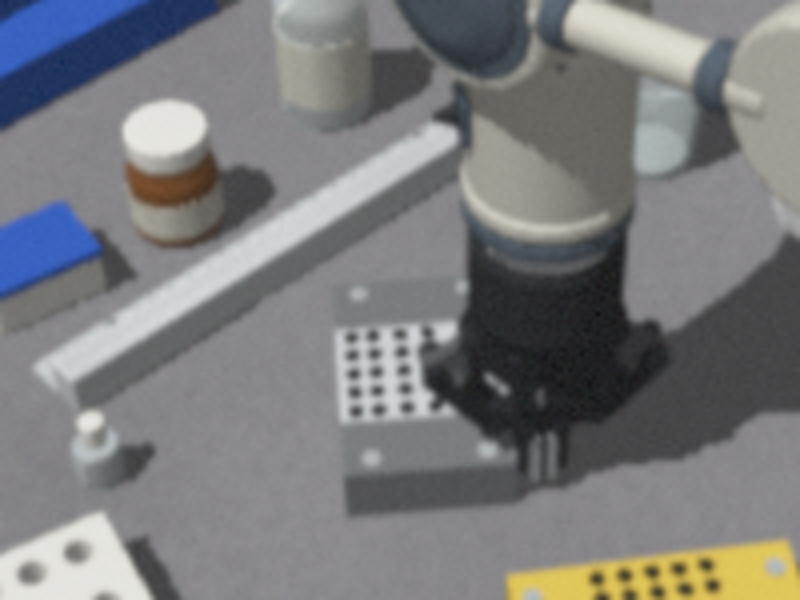

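View pics/w3.png

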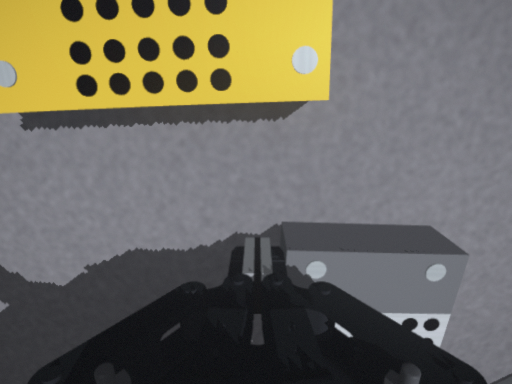

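The fingers press on the left cheek with a force of about 7 N and the block has started to turn. I continue on an arc.

Emit:
step_arm(
  motion=[
    {"x":0,"y":0.5,"z":0,"ax":0,"ay":0,"az":0.05,"jaw":0},
    {"x":0,"y":0.5,"z":0,"ax":0,"ay":0,"az":0.05,"jaw":0},
    {"x":0,"y":0.5,"z":0,"ax":0,"ay":0,"az":0.05,"jaw":0},
    {"x":0,"y":0.5,"z":0,"ax":0,"ay":0,"az":0.05,"jaw":0},
    {"x":0,"y":0.5,"z":0,"ax":0,"ay":0,"az":0.05,"jaw":0},
    {"x":0,"y":0.5,"z":0,"ax":0,"ay":0,"az":0.05,"jaw":0},
    {"x":0,"y":0.5,"z":0,"ax":0,"ay":0,"az":0.05,"jaw":0},
    {"x":0,"y":0.5,"z":0,"ax":0,"ay":0,"az":0.05,"jaw":0},
  ],
)

```text
time: 6.4
ee_pos: [0.4887, 0.0822, 0.0107]
tool_rot: [0.504, 0.864, -0.001, -0.002]
contact_force: [-7.1, 1.1, 1.9]
width: -0.002
```

```bash
python3 -c "
from h import *
to(None)
im=read_camera('side')[:,:,::-1]
crop(im,150,130,200,150,4,'pics/sd4.png')
im=read_camera('scene')[:,:,::-1]
crop(im,150,125,200,150,4,'pics/sc4.png')
cv2.imwrite('pics/w4.png',read_camera('wrist')[:,:,::-1])"
```

```text
t 6.4 p [0.4887 0.0822 0.0107] toolY ang 29.42 tilt -1.0 F [-7.12  1.07  1.87] w -0.002
```

View pics/sd4.png

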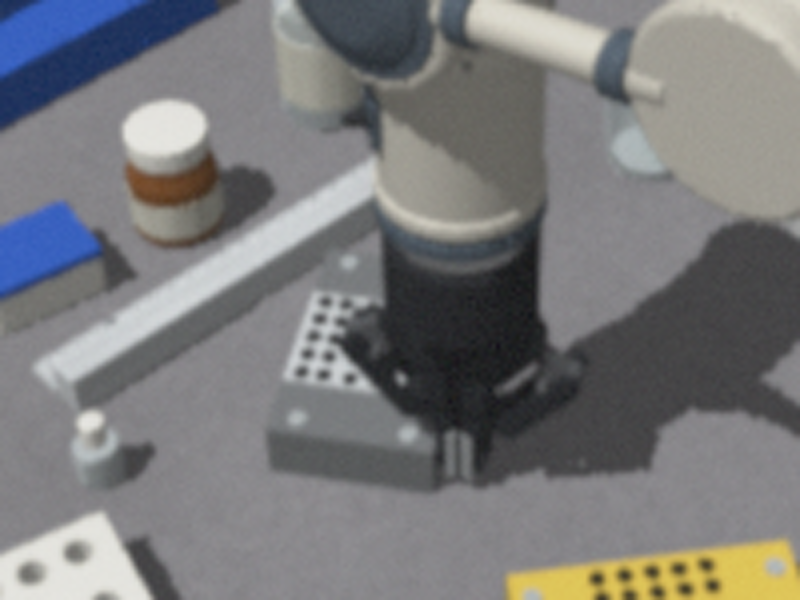

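View pics/sc4.png

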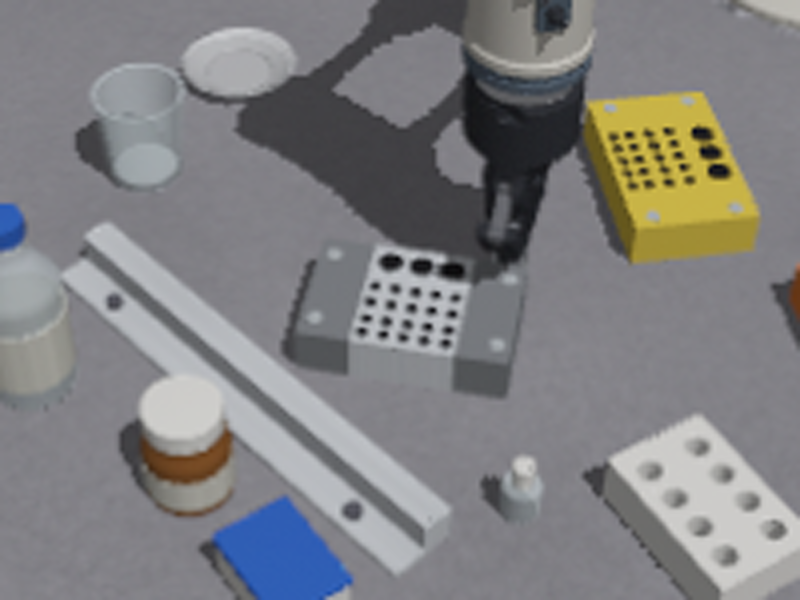

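View pics/w4.png

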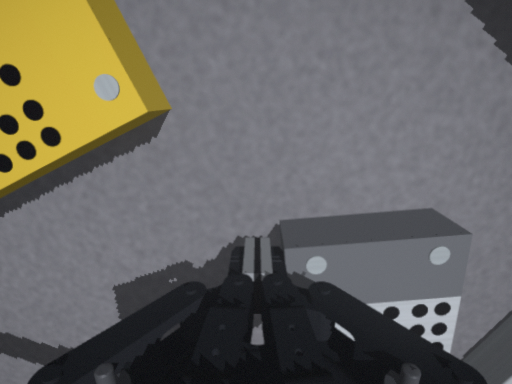

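```bash
python3 -c "
from h import *
s=get_calibration('scene')
blk(s,np.array([(318,240),(527,265),(513,360),(297,329)])/4+[150,125])"
```

```text
corners [[0.5779, -0.013], [0.4935, 0.1024], [0.5638, 0.1538], [0.6441, 0.0385]]
ctr [0.5698 0.0704] len 0.08548250683697783 0.14175089918101696 yaw [37.0358852  35.53234794]
```

The force on the block lies well off the face normal, so the finger is dragging it towards -y. The contact should also travel towards the block's +y, so I add tool +x.

Emit:
step_arm(
  motion=[
    {"x":0.3,"y":0,"z":0,"ax":0,"ay":0,"az":0,"jaw":0},
    {"x":0.3,"y":0.4,"z":0,"ax":0,"ay":0,"az":0.01,"jaw":0},
    {"x":0.3,"y":0.5,"z":0,"ax":0,"ay":0,"az":0.02,"jaw":0},
    {"x":0.3,"y":0.5,"z":0,"ax":0,"ay":0,"az":0.02,"jaw":0},
    {"x":0.3,"y":0.5,"z":0,"ax":0,"ay":0,"az":0.03,"jaw":0},
    {"x":0.3,"y":0.5,"z":0,"ax":0,"ay":0,"az":0.03,"jaw":0},
  ],
)

```text
time: 7.3
ee_pos: [0.503, 0.1092, 0.0112]
tool_rot: [0.551, 0.834, -0.0, -0.0]
contact_force: [-1.5, -1.9, -0.6]
width: 0.001
```

```bash
python3 -c "
from h import *
to(None)
im=read_camera('scene')[:,:,::-1]
crop(im,150,125,200,150,4,'pics/sc5.png')
"
```

```text
t 7.3 p [0.503  0.1092 0.0112] toolY ang 23.12 tilt -1.0 F [-1.49 -1.85 -0.62] w 0.001
```

View pics/sc5.png

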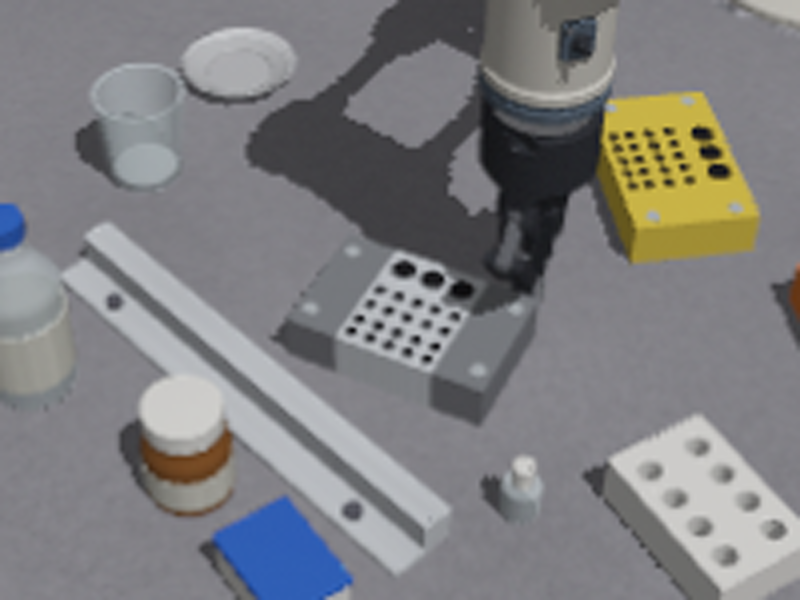

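Much better: the block turned without moving towards the fence. Corners in the crop: (342,237), (538,295), (485,383), (286,316).

```bash
python3 -c "
from h import *
s=get_calibration('scene')
blk(s,np.array([(342,236),(539,294),(485,386),(286,318)])/4+[150,125])"
```

```text
corners [[0.5634, -0.0046], [0.508, 0.1262], [0.5925, 0.1563], [0.6426, 0.0263]]
ctr [0.5767 0.0761] len 0.08732943928285704 0.1406611032174202 yaw [20.44156407 22.02449587]
```

Emit:
step_arm(
  motion=[
    {"x":0.3,"y":0.5,"z":0,"ax":0,"ay":0,"az":0.05,"jaw":0},
    {"x":0.2,"y":0.5,"z":0,"ax":0,"ay":0,"az":0.05,"jaw":0},
    {"x":0.2,"y":0.5,"z":0,"ax":0,"ay":0,"az":0.05,"jaw":0},
    {"x":0.2,"y":0.5,"z":0,"ax":0,"ay":0,"az":0.05,"jaw":0},
    {"x":0.2,"y":0.5,"z":0,"ax":0,"ay":0,"az":0.05,"jaw":0},
    {"x":0.2,"y":0.5,"z":0,"ax":0,"ay":0,"az":0.05,"jaw":0},
  ],
)

```text
time: 8.1
ee_pos: [0.5276, 0.1303, 0.0112]
tool_rot: [0.669, 0.743, -0.0, -0.001]
contact_force: [-4.5, -0.2, 1.1]
width: -0.002
```

```bash
python3 -c "
from h import *
to(None)
im=read_camera('scene')[:,:,::-1]
crop(im,150,125,200,150,4,'pics/sc6.png')
"
```

```text
t 8.1 p [0.5276 0.1303 0.0112] toolY ang 5.95 tilt -1.0 F [-4.46 -0.21  1.13] w -0.002
```

View pics/sc6.png

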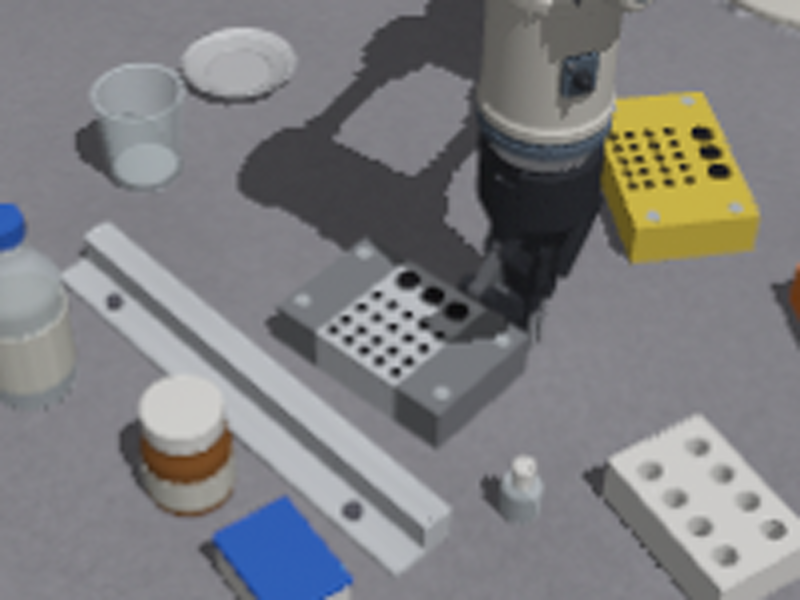

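```bash
python3 -c "
from h import *
s=get_calibration('scene')
blk(s,np.array([(365,237),(530,334),(439,412),(280,305)])/4+[150,125])"
```

```text
corners [[0.5528, 0.0071], [0.5392, 0.1462], [0.6284, 0.1511], [0.6376, 0.0149]]
ctr [0.5895 0.0798] len 0.08719686326646797 0.13817036421678633 yaw [4.16161648 4.7430484 ]
```

Emit:
step_arm(
  motion=[
    {"x":0,"y":0.3,"z":0,"ax":0,"ay":0,"az":0.03,"jaw":0},
    {"x":0,"y":0,"z":0,"ax":0,"ay":0,"az":0,"jaw":0},
    {"x":0,"y":-0.6,"z":0,"ax":0,"ay":0,"az":0,"jaw":0},
    {"x":0,"y":-1.2,"z":0,"ax":0,"ay":0,"az":0,"jaw":0},
    {"x":0,"y":-1.5,"z":0,"ax":0,"ay":0,"az":0.09,"jaw":0},
    {"x":0,"y":-1.5,"z":0,"ax":0,"ay":0,"az":0,"jaw":0},
    {"x":-2,"y":0,"z":0,"ax":0,"ay":0,"az":0,"jaw":0},
    {"x":-3,"y":0,"z":0,"ax":0,"ay":0,"az":0,"jaw":0},
    {"x":-3,"y":0,"z":0,"ax":0,"ay":0,"az":0,"jaw":0},
    {"x":-2,"y":0,"z":0,"ax":0,"ay":0,"az":0,"jaw":0},
  ],
)

```text
time: 9.4
ee_pos: [0.481, 0.0262, 0.0115]
tool_rot: [0.713, 0.702, 0.0, 0.001]
contact_force: [-0.3, -0.1, -0.0]
width: -0.001
```

```bash
python3 -c "
from h import *
to(None)
im=read_camera('scene')[:,:,::-1]
crop(im,150,125,200,150,4,'pics/sc7.png')
im=read_camera('side')[:,:,::-1]
crop(im,150,130,200,150,4,'pics/sd7.png')
"
```

```text
t 9.4 p [0.481  0.0262 0.0115] toolY ang -0.89 tilt -1.0 F [-0.3  -0.08 -0.01] w -0.001
```

View pics/sc7.png

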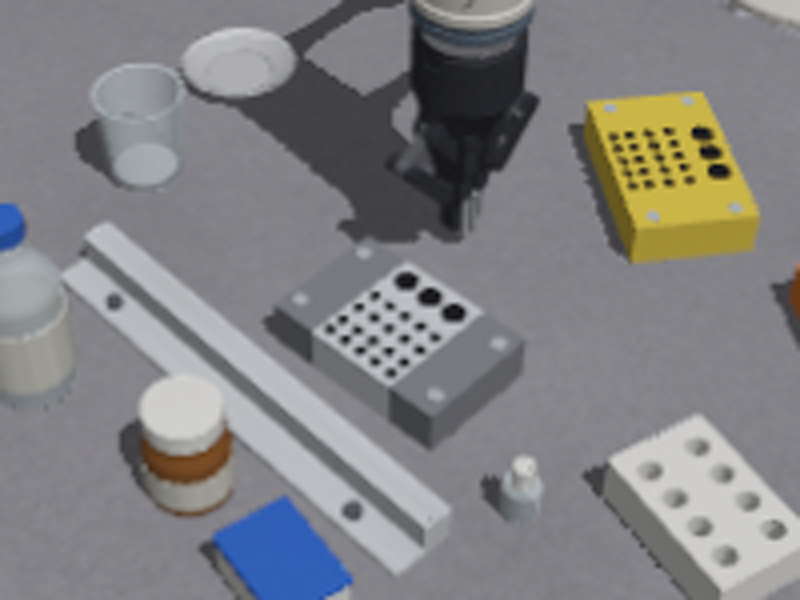

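View pics/sd7.png

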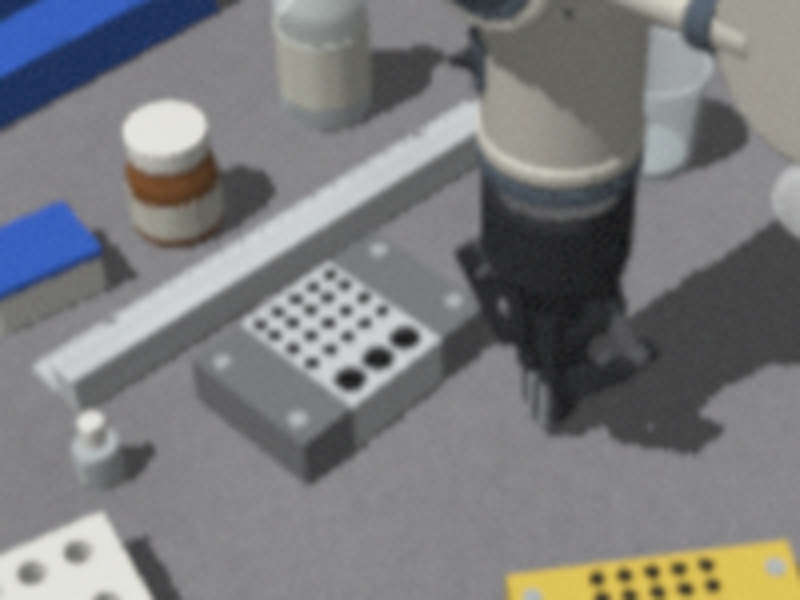

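```bash
python3 -c "
from h import *
s=get_calibration('scene');d=get_calibration('side')
blk(s,np.array([(365,237),(524,341),(431,416),(275,305)])/4+[150,125])
blk(d,np.array([(488,299),(307,449),(196,359),(378,237)])/4+[150,130])"
```

```text
corners [[0.5528, 0.0071], [0.5466, 0.1476], [0.6342, 0.1499], [0.64, 0.0126]]
ctr [0.5934 0.0793] len 0.08747428587866853 0.1390849555260537 yaw [2.54704303 2.47991635]
corners [[0.5504, 0.0], [0.5393, 0.1443], [0.6302, 0.1457], [0.6314, 0.0096]]
ctr [0.5878 0.0749] len 0.08613386189787478 0.1402988101761599 yaw [3.65680435 2.49643041]
```

The block is square within about 4°, the gap is about 34 mm and the fingers are off. Now the right-hand corner.

Emit:
step_arm(
  motion=[
    {"x":-0.2,"y":1.5,"z":0,"ax":0,"ay":0,"az":-0.08,"jaw":0},
    {"x":0,"y":1.5,"z":0,"ax":0,"ay":0,"az":0,"jaw":0},
    {"x":0,"y":1.5,"z":0,"ax":0,"ay":0,"az":0,"jaw":0},
    {"x":0,"y":0.5,"z":0,"ax":0,"ay":0,"az":0,"jaw":0},
    {"x":-0.1,"y":0.5,"z":0,"ax":0,"ay":0,"az":-0.03,"jaw":0},
    {"x":-0.1,"y":0.5,"z":0,"ax":0,"ay":0,"az":-0.03,"jaw":0},
    {"x":-0.1,"y":0.5,"z":0,"ax":0,"ay":0,"az":-0.03,"jaw":0},
  ],
)

```text
time: 10.38
ee_pos: [0.5453, 0.0253, 0.0112]
tool_rot: [0.65, 0.76, -0.002, -0.001]
contact_force: [-5.5, -2.7, 4.3]
width: 0.002
```

```bash
python3 -c "
from h import *
to(None)
im=read_camera('scene')[:,:,::-1]
crop(im,150,125,200,150,4,'pics/sc8.png')
"
```

```text
t 10.38 p [0.5453 0.0253 0.0112] toolY ang 8.99 tilt -1.0 F [-5.51 -2.7   4.35] w 0.002
```

View pics/sc8.png

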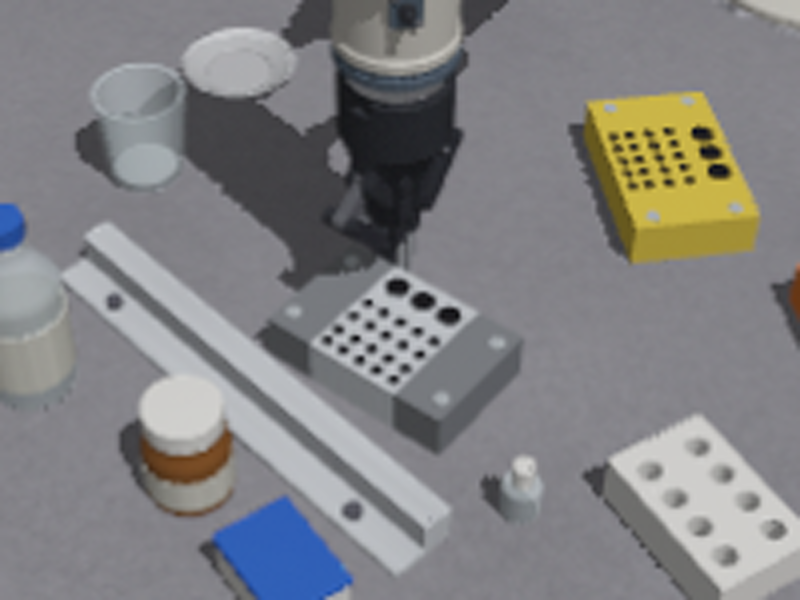

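```bash
python3 -c "
from h import *
s=get_calibration('scene')
blk(s,np.array([(353,247),(523,341),(438,422),(269,316)])/4+[150,125])"
```

```text
corners [[0.5655, 0.0085], [0.547, 0.1472], [0.6345, 0.1563], [0.6494, 0.0173]]
ctr [0.5991 0.0823] len 0.08616862789404656 0.13982939097111424 yaw [5.94809882 6.84610538]
```

Emit:
step_arm(
  motion=[
    {"x":0,"y":-0.8,"z":0,"ax":0,"ay":0,"az":0,"jaw":0},
    {"x":-0.8,"y":0,"z":0,"ax":0,"ay":0,"az":0,"jaw":0},
    {"x":-0.1,"y":0.6,"z":0,"ax":0,"ay":0,"az":0,"jaw":0},
    {"x":-0.2,"y":0.5,"z":0,"ax":0,"ay":0,"az":-0.01,"jaw":0},
    {"x":-0.2,"y":0.5,"z":0,"ax":0,"ay":0,"az":-0.04,"jaw":0},
    {"x":-0.2,"y":0.4,"z":0,"ax":0,"ay":0,"az":-0.04,"jaw":0},
    {"x":0,"y":0,"z":0,"ax":0,"ay":0,"az":0,"jaw":0},
  ],
)

```text
time: 11.3
ee_pos: [0.561, 0.0129, 0.0114]
tool_rot: [0.615, 0.788, -0.001, -0.0]
contact_force: [-2.8, -3.2, 2.3]
width: -0.0
```

```bash
python3 -c "
from h import *
to(None)
im=read_camera('scene')[:,:,::-1]
crop(im,150,125,200,150,4,'pics/sc9.png')
"
```

```text
t 11.3 p [0.561  0.0129 0.0114] toolY ang 14.03 tilt -1.0 F [-2.83 -3.2   2.28] w -0.0
```

View pics/sc9.png

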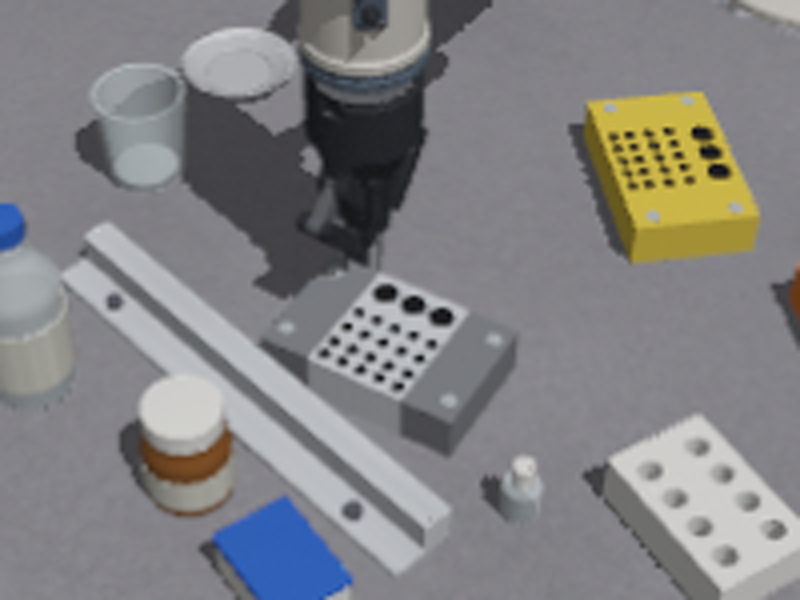

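```bash
python3 -c "
from h import *
s=get_calibration('scene')
blk(s,np.array([(337,258),(518,338),(448,426),(262,331)])/4+[150,125])"
```

```text
corners [[0.5806, 0.0087], [0.5474, 0.1432], [0.6324, 0.1627], [0.6615, 0.0242]]
ctr [0.6055 0.0847] len 0.08478919216102179 0.14003040903879738 yaw [11.90257249 12.85608256]
```

Emit:
step_arm(
  motion=[
    {"x":0,"y":-1,"z":0,"ax":0,"ay":0,"az":0,"jaw":0},
    {"x":0,"y":-1.5,"z":0,"ax":0,"ay":0,"az":0.03,"jaw":0},
    {"x":0,"y":-1.5,"z":0,"ax":0,"ay":0,"az":0,"jaw":0},
    {"x":3,"y":0,"z":0,"ax":0,"ay":0,"az":0,"jaw":0},
    {"x":3,"y":0,"z":0,"ax":0,"ay":0,"az":0,"jaw":0},
    {"x":3,"y":0,"z":0,"ax":0,"ay":0,"az":0,"jaw":0},
    {"x":2.6,"y":0.5,"z":0,"ax":0,"ay":0,"az":0,"jaw":0},
    {"x":0,"y":1.2,"z":0,"ax":0,"ay":0,"az":0,"jaw":0},
    {"x":0,"y":1.2,"z":0,"ax":0,"ay":0,"az":0,"jaw":0},
    {"x":0,"y":0,"z":0,"ax":0,"ay":0,"az":0,"jaw":0},
  ],
)

```text
time: 12.6
ee_pos: [0.5265, 0.1229, 0.0112]
tool_rot: [0.628, 0.779, 0.0, 0.0]
contact_force: [0.7, -0.1, 0.0]
width: -0.004
```

```bash
python3 -c "
from h import *
to(None)
im=read_camera('scene')[:,:,::-1]
crop(im,150,125,200,150,4,'pics/sc10.png')
"
```

```text
t 12.6 p [0.5265 0.1229 0.0112] toolY ang 12.26 tilt -1.0 F [ 0.68 -0.05  0.04] w -0.004
```

View pics/sc10.png

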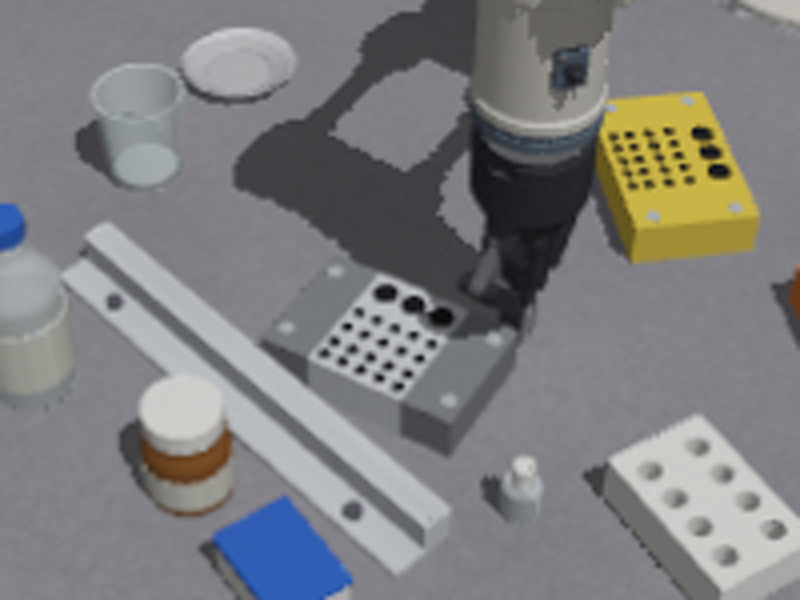

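The fingers are just short of the left cheek. I push it.

Emit:
step_arm(
  motion=[
    {"x":0,"y":0.5,"z":0,"ax":0,"ay":0,"az":0,"jaw":0},
    {"x":0.1,"y":0.5,"z":0,"ax":0,"ay":0,"az":0.03,"jaw":0},
    {"x":0.1,"y":0.5,"z":0,"ax":0,"ay":0,"az":0.05,"jaw":0},
    {"x":0.1,"y":0.5,"z":0,"ax":0,"ay":0,"az":0.05,"jaw":0},
    {"x":0.1,"y":0.5,"z":0,"ax":0,"ay":0,"az":0.05,"jaw":0},
    {"x":0,"y":0,"z":0,"ax":0,"ay":0,"az":0,"jaw":0},
  ],
)

```text
time: 13.4
ee_pos: [0.5494, 0.1321, 0.011]
tool_rot: [0.695, 0.719, -0.0, -0.0]
contact_force: [-1.9, 1.6, -0.3]
width: 0.0
```

```bash
python3 -c "
from h import *
to(None)
im=read_camera('scene')[:,:,::-1]
crop(im,150,125,200,150,4,'pics/sc11.png')
im=read_camera('side')[:,:,::-1]
crop(im,150,130,200,150,4,'pics/sd11.png')
"
```

```text
t 13.4 p [0.5494 0.1321 0.011 ] toolY ang 2.0 tilt -1.0 F [-1.94  1.6  -0.32] w 0.0
```

View pics/sc11.png

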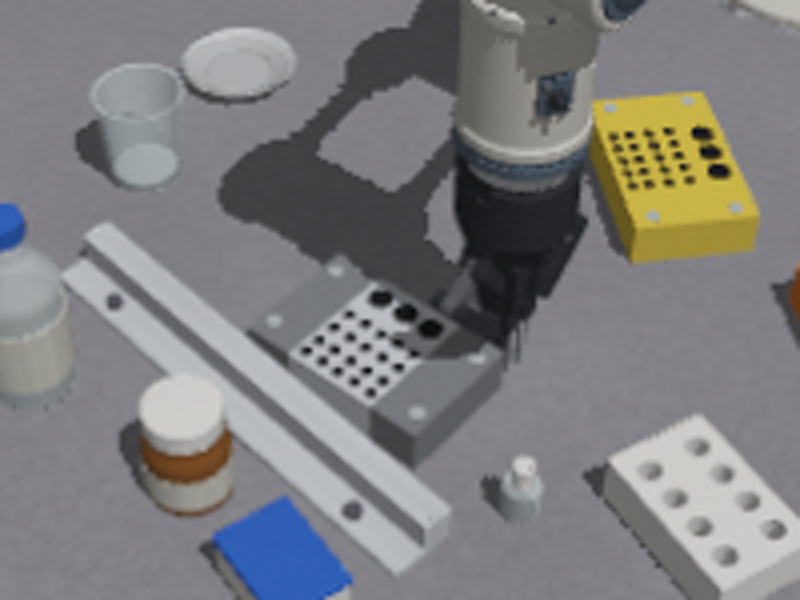

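View pics/sd11.png

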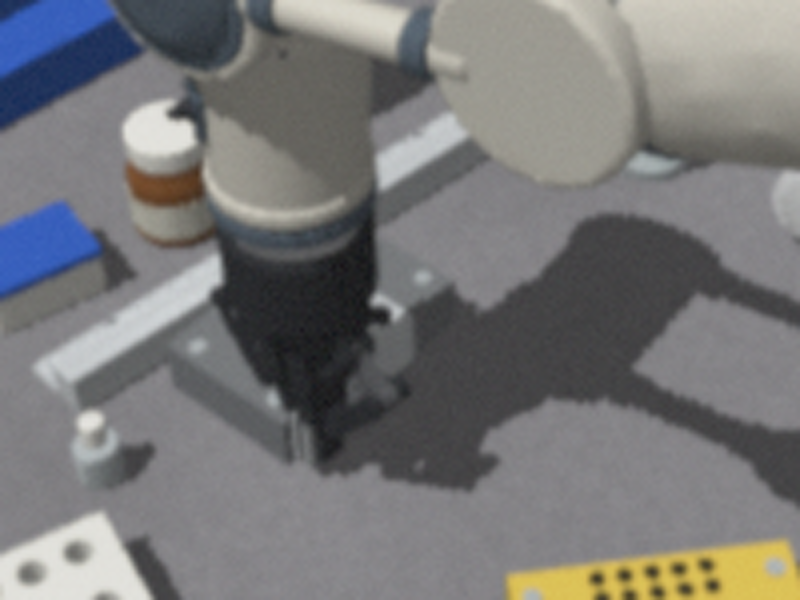

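```bash
python3 -c "
from h import *
s=get_calibration('scene')
blk(s,np.array([(338,257),(501,355),(412,437),(248,328)])/4+[150,125])"
```

```text
corners [[0.5795, 0.0085], [0.5661, 0.1456], [0.6543, 0.1535], [0.6663, 0.0159]]
ctr [0.6165 0.0809] len 0.08785857283233679 0.13794440775981348 yaw [5.00991989 5.26286548]
```

Emit:
step_arm(
  motion=[
    {"x":0,"y":0.4,"z":0,"ax":0,"ay":0,"az":0.01,"jaw":0},
    {"x":0.1,"y":0.4,"z":0,"ax":0,"ay":0,"az":0.02,"jaw":0},
    {"x":0,"y":0.4,"z":0,"ax":0,"ay":0,"az":0.03,"jaw":0},
    {"x":0,"y":0.2,"z":0,"ax":0,"ay":0,"az":0,"jaw":0},
    {"x":0,"y":0,"z":0,"ax":0,"ay":0,"az":0,"jaw":0},
  ],
)

```text
time: 14.12
ee_pos: [0.5639, 0.1327, 0.0112]
tool_rot: [0.716, 0.698, 0.0, 0.0]
contact_force: [-0.6, 0.9, -0.8]
width: -0.002
```

```bash
python3 -c "
from h import *
to(None)
im=read_camera('scene')[:,:,::-1]
crop(im,150,125,200,150,4,'pics/sc12.png')
"
```

```text
t 14.12 p [0.5639 0.1327 0.0112] toolY ang -1.43 tilt -1.0 F [-0.58  0.86 -0.85] w -0.002
```

View pics/sc12.png

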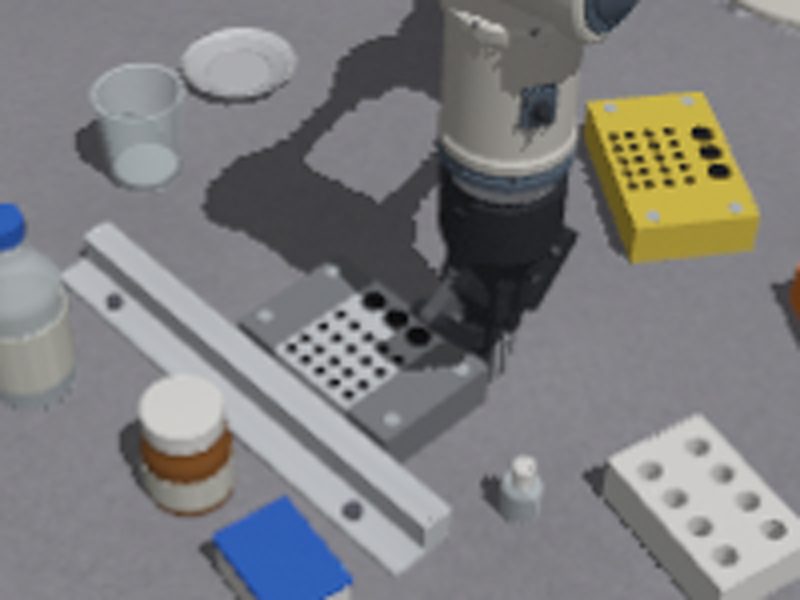

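Emit:
step_arm(
  motion=[
    {"x":0,"y":0.2,"z":0,"ax":0,"ay":0,"az":0,"jaw":0},
    {"x":0,"y":0.2,"z":0,"ax":0,"ay":0,"az":0,"jaw":0},
  ],
)

```text
time: 14.42
ee_pos: [0.5661, 0.1329, 0.0113]
tool_rot: [0.716, 0.698, -0.001, -0.001]
contact_force: [-14.7, 1.3, 6.9]
width: 0.0
```

```bash
python3 -c "
from h import *
to(None)"
```

```text
t 14.43 p [0.5661 0.1329 0.0113] toolY ang -1.42 tilt -1.0 F [-14.75   1.27   6.92] w 0.0
```

Emit:
step_arm(
  motion=[
    {"x":0,"y":0.2,"z":0,"ax":0,"ay":0,"az":0,"jaw":0},
    {"x":0,"y":0.1,"z":0,"ax":0,"ay":0,"az":0,"jaw":0},
  ],
)

```text
time: 14.68
ee_pos: [0.5662, 0.1329, 0.0113]
tool_rot: [0.716, 0.698, -0.004, -0.004]
contact_force: [-25.9, 0.4, 13.3]
width: -0.003
```

```bash
python3 -c "
from h import *
to(None)"
```

```text
t 14.68 p [0.5662 0.1329 0.0113] toolY ang -1.4 tilt -0.9999 F [-25.87   0.44  13.27] w -0.003
```

The force rises and the travel stops, so the block is against the fence on the left. I back off and look.

Emit:
step_arm(
  motion=[
    {"x":0,"y":-0.8,"z":0,"ax":0,"ay":0,"az":0,"jaw":0},
    {"x":0,"y":-1.5,"z":0,"ax":0,"ay":0,"az":0,"jaw":0},
    {"x":0,"y":-3,"z":0,"ax":0,"ay":0,"az":0,"jaw":0},
    {"x":-4,"y":-3,"z":0,"ax":0,"ay":0,"az":0,"jaw":0},
    {"x":-4,"y":-2,"z":0,"ax":0,"ay":0,"az":0,"jaw":0},
    {"x":-3.5,"y":0,"z":0,"ax":0,"ay":0,"az":0,"jaw":0},
  ],
)

```text
time: 15.42
ee_pos: [0.4644, 0.0189, 0.0118]
tool_rot: [0.716, 0.698, 0.001, 0.001]
contact_force: [0.8, 1.0, 0.1]
width: 0.002
```

```bash
python3 -c "
from h import *
to(None)
im=read_camera('scene')[:,:,::-1]
crop(im,150,125,200,150,4,'pics/sc13.png')
im=read_camera('side')[:,:,::-1]
crop(im,150,130,200,150,4,'pics/sd13.png')
"
```

```text
t 15.43 p [0.4644 0.0189 0.0118] toolY ang -1.42 tilt -1.0 F [0.82 0.97 0.13] w 0.002
```

View pics/sc13.png

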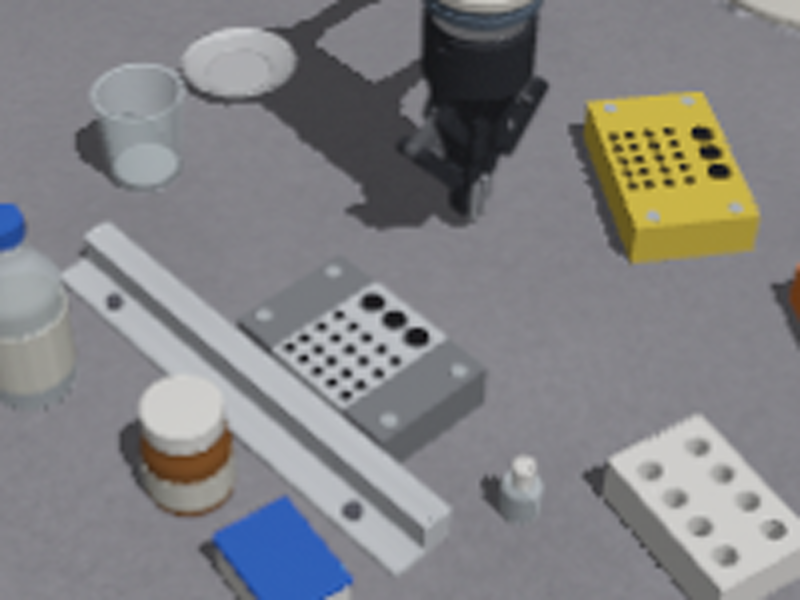

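View pics/sd13.png

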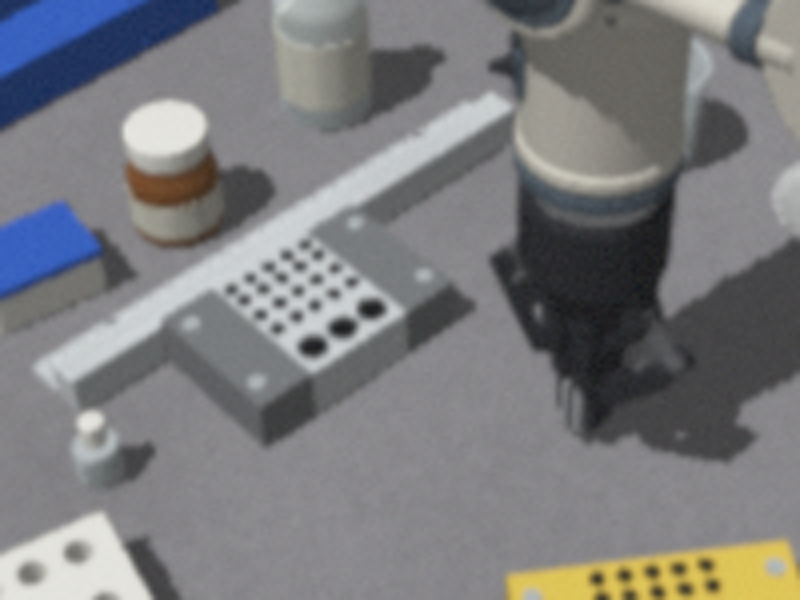

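Emit:
step_arm(
  motion=[
    {"x":0.2,"y":3,"z":0,"ax":0,"ay":0,"az":0,"jaw":0},
    {"x":0,"y":3,"z":0,"ax":0,"ay":0,"az":0,"jaw":0},
    {"x":0,"y":2.5,"z":0,"ax":0,"ay":0,"az":0,"jaw":0},
    {"x":0,"y":1,"z":0,"ax":0,"ay":0,"az":0,"jaw":0},
    {"x":0,"y":0.3,"z":0,"ax":0,"ay":0,"az":0,"jaw":0},
    {"x":0,"y":0.2,"z":0,"ax":0,"ay":0,"az":0,"jaw":0},
  ],
)

```text
time: 16.27
ee_pos: [0.5632, 0.0198, 0.0113]
tool_rot: [0.716, 0.698, -0.001, -0.001]
contact_force: [-6.6, -1.8, 3.7]
width: -0.003
```

```bash
python3 -c "
from h import *
to(None)
s=get_calibration('scene');d=get_calibration('side')
blk(s,np.array([(339,255),(486,373),(392,445),(239,320)])/4+[150,125])
blk(d,np.array([(455,283),(265,407),(163,320),(356,206)])/4+[150,130])"
```

```text
t 16.27 p [0.5632 0.0198 0.0113] toolY ang -1.42 tilt -1.0 F [-6.57 -1.82  3.68] w -0.003
corners [[0.5777, 0.0076], [0.5841, 0.1494], [0.6674, 0.1495], [0.6658, 0.0064]]
ctr [0.6238 0.0782] len 0.0857198739793242 0.14249818584531485 yaw [-0.32103373 -1.62989967]
corners [[0.5725, 0.0043], [0.577, 0.1412], [0.6665, 0.1403], [0.6604, 0.0008]]
ctr [0.6191 0.0717] len 0.08871969504102291 0.13834557202106057 yaw [-1.43156999 -2.18501145]
```

Emit:
step_arm(
  motion=[
    {"x":0,"y":0.2,"z":0,"ax":0,"ay":0,"az":0,"jaw":0},
    {"x":0,"y":0.1,"z":0,"ax":0,"ay":0,"az":0,"jaw":0},
    {"x":0,"y":0,"z":0,"ax":0,"ay":0,"az":0,"jaw":0},
  ],
)

```text
time: 16.65
ee_pos: [0.5641, 0.0196, 0.0113]
tool_rot: [0.716, 0.698, -0.003, -0.002]
contact_force: [-14.1, -1.2, 8.8]
width: 0.001
```

```bash
python3 -c "
from h import *
to(None)"
```

```text
t 16.65 p [0.5641 0.0196 0.0113] toolY ang -1.43 tilt -1.0 F [-14.14  -1.24   8.77] w 0.001
```

Emit:
step_arm(
  motion=[
    {"x":0,"y":0.2,"z":0,"ax":0,"ay":0,"az":0,"jaw":0},
    {"x":0,"y":0,"z":0,"ax":0,"ay":0,"az":0,"jaw":0},
  ],
)

```text
time: 16.9
ee_pos: [0.5642, 0.0196, 0.0114]
tool_rot: [0.716, 0.698, -0.005, -0.004]
contact_force: [-23.5, -2.2, 14.1]
width: -0.002
```

```bash
python3 -c "
from h import *
to(None)"
```

```text
t 16.9 p [0.5642 0.0196 0.0114] toolY ang -1.42 tilt -0.9999 F [-23.48  -2.16  14.09] w -0.002
```

Emit:
step_arm(
  motion=[
    {"x":0,"y":-0.5,"z":0,"ax":0,"ay":0,"az":0,"jaw":0},
    {"x":0,"y":-2,"z":0,"ax":0,"ay":0,"az":0,"jaw":0},
    {"x":3.7,"y":0,"z":0,"ax":0,"ay":0,"az":0,"jaw":0},
    {"x":3.7,"y":0,"z":0,"ax":0,"ay":0,"az":0,"jaw":0},
    {"x":3.7,"y":0,"z":0,"ax":0,"ay":0,"az":0,"jaw":0},
    {"x":0,"y":1.7,"z":0,"ax":0,"ay":0,"az":0,"jaw":0},
    {"x":0,"y":0.2,"z":0,"ax":0,"ay":0,"az":0,"jaw":0},
    {"x":0,"y":0.2,"z":0,"ax":0,"ay":0,"az":0,"jaw":0},
  ],
)

```text
time: 17.9
ee_pos: [0.5661, 0.1316, 0.0112]
tool_rot: [0.716, 0.698, -0.001, -0.002]
contact_force: [-14.0, 4.2, 7.5]
width: 0.001
```

```bash
python3 -c "
from h import *
to(None)"
```

```text
t 17.9 p [0.5661 0.1316 0.0112] toolY ang -1.42 tilt -1.0 F [-14.01   4.22   7.49] w 0.001
```

Both ends stop hard: 0.5642 m at the right and 0.5661 m at the left, which gives a face yaw of -1.0° and matches the fence. I retract and check.

Emit:
step_arm(
  motion=[
    {"x":0,"y":-0.8,"z":0,"ax":0,"ay":0,"az":0,"jaw":0},
    {"x":0,"y":-2,"z":0,"ax":0,"ay":0,"az":0,"jaw":0},
    {"x":-1,"y":-4,"z":0,"ax":0,"ay":0,"az":0,"jaw":0},
    {"x":-4,"y":-3,"z":-2,"ax":0,"ay":0,"az":0,"jaw":0},
    {"x":-4,"y":0,"z":-4,"ax":0,"ay":0,"az":0,"jaw":0},
    {"x":-4,"y":0,"z":-5,"ax":0,"ay":0,"az":0,"jaw":0},
    {"x":-4,"y":0,"z":-5,"ax":0,"ay":0,"az":0,"jaw":0},
    {"x":-4,"y":0,"z":0,"ax":0,"ay":0,"az":0,"jaw":0},
    {"x":0,"y":0,"z":0,"ax":0,"ay":0,"az":0,"jaw":0},
    {"x":0,"y":0,"z":0,"ax":0,"ay":0,"az":0,"jaw":0},
  ],
)

```text
time: 19.15
ee_pos: [0.4647, -0.0747, 0.1683]
tool_rot: [0.716, 0.698, -0.0, -0.0]
contact_force: [-0.9, 0.2, 0.2]
width: -0.003
```

```bash
python3 -c "
from h import *
to(None)
im=read_camera('scene')[:,:,::-1]
crop(im,150,125,200,150,4,'pics/sc14.png')
im=read_camera('side')[:,:,::-1]
crop(im,150,130,200,150,4,'pics/sd14.png')
"
```

```text
t 19.15 p [ 0.4647 -0.0747  0.1683] toolY ang -1.49 tilt -1.0 F [-0.87  0.16  0.17] w -0.003
```

View pics/sc14.png

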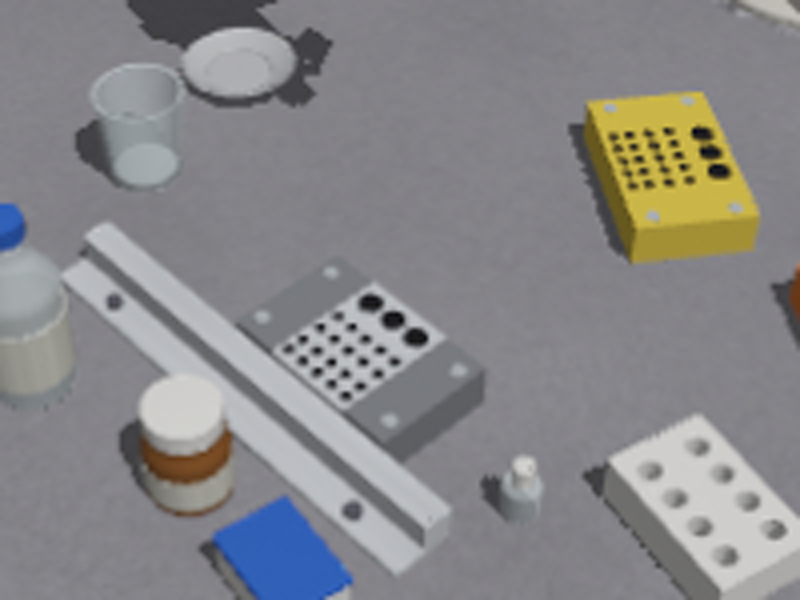

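View pics/sd14.png

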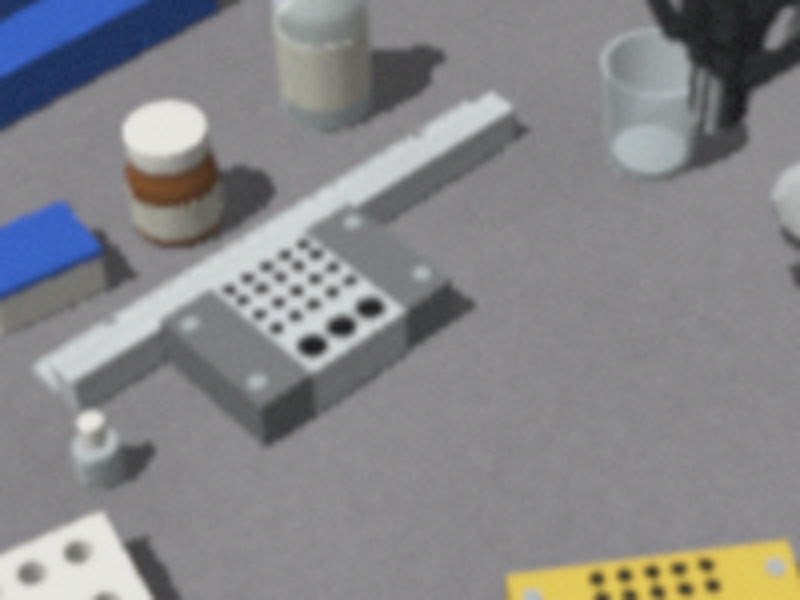

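The block lies along the fence with its left corner about 55 mm short of the fence's left end. The glassware is unmoved and the arm is clear, so I hand the job in.

```bash
python3 -c "
from rig import *
print(job_done())"
```

```text
the job is handed in; nothing more can be done
None
```

The block now lies with its small-well side flat against the fence, and I handed the job in at about 19 s.

**What I did:**
- With the closed fingertips I pushed the left-hand cheek until the block was about 4° off the fence with a gap of about 34 mm, then took the fingers off.
- I then pushed the right-hand corner in two strokes and the left-hand corner until it stopped at the fence. A short press on the right and then on the left seated it.

**Last checks:**
- **Seating:** both ends stopped hard, at 14–26 N. The stop positions put the block's face at about -1.0° yaw; the views put the fence at -0.9° to -1.7°.
- **Position:** the block sits about 45 mm left of the fence's middle, well within its length. No gap showed in the scene or side views.
- **Surroundings:** the glassware and racks in view stand where they did, and the arm is clear.

**What disagreed or went less well:**
- The two cameras differed by 5–7 mm on the block's position, so I relied on the hard stops for the gap.
- Early in the first push the finger dragged the block about 30 mm towards the fence. I corrected the push direction after that.
- On the first right-hand stroke the finger edge sat close to the boundary between the cheek and the aluminium middle. I moved outward for the second stroke.

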